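Show the drilled plate to the inspection camera

TASK

Take the blue drill guide with the black knob off the drilling jig and lay it flat on the cork mat, then lift the drilled aluminium plate out of the jig and hold it up to the inspection camera: its centre at the focus point, one face (either one) square to the lens and the plate upright as the camera sees it, so leaned back as much as the camera looks down. Finish while still holding the plate there, steady in the air; do not touch the camera or its stand, and leave the drill-bit block, the hammer and the oil bottle where they are.

Things in the scene. Friction and masses are not known exactly. Their poses are not given: they have to be found in the camera images.
- jig: Drilling jig fixed to the bench: green base 110 x 150 x 20 mm (x, y, z). Two dark cheeks, tops 50 mm above the bench, form a slot 16 mm wide (x) and 84 mm long (y), its floor 20 mm above the bench. Two steel posts 18 x 18 mm at y = +-62 mm, tops 115 mm above the bench, each with an upright pin 7 mm thick, 8 mm tall. Origin: centre of underside, on the bench; z up.
- guide_knob (a point): Grip point of the blue drill guide, on the axis of its upright round black knob (24 mm thick, 40 mm tall, in the middle of the guide): 36 mm above the guide's underside, 26 mm above its plate, 14 mm below the knob's top. Axes as for the guide.
- guide: The blue drill guide: a loose plate 44 x 150 x 10 mm (x, y, z; about 0.3 kg) with the knob on top, lying across the jig's posts above the workpiece. Its two 10 mm end holes sit loosely over the posts' pins: it lifts straight up. Origin: centre of its underside, 115 mm above the bench at the start; z up out of the plate.
- part_center (a point): Centre of the workpiece: a loose aluminium plate 12 mm thick (x, normal to the faces), 70 mm wide (y), 90 mm tall (z, up), about 0.2 kg. It stands on edge in the jig's slot, lower 30 mm between the cheeks, centre 65 mm and top edge 110 mm above the bench, up to 10 mm off the jig's middle along the slot. The upper 60 mm are free, to be gripped across the thickness.
- part: The same workpiece; origin at the middle of its lower edge (45 mm below part_center), same axes. It has a 20 mm through-hole, its middle 10 mm below the plate's centre, and a 7 mm through-hole in each corner.
- mat: Cork mat fixed flat on the bench, 180 x 200 x 4 mm (x, y, z); origin at the centre of its underside. It lies on one side of the jig, the camera stand on the other; which is which varies.
- focus (a point): Camera's focus point in the air, where the plate's centre belongs: 150 mm straight in front of the lens glass, 240 mm above the bench, right above the orange dot (24 mm) on the stand's base. x: line of sight to the lens, rising 20 degrees, roughly away from the robot; y level; z: camera's up, leaning 20 degrees away from the lens. Plate's x goes along or against this x, its z along this z.
- stand: Camera stand, fixed: grey base 300 x 120 x 10 mm from x = -70 to +230 mm; steel column 24 mm thick, 310 mm tall at x = 205 mm; on it a white camera (50 x 70 x 55 mm) with a black lens tube 48 mm wide, glass at x = 141 mm, 291 mm above the bench, looking to -x (roughly to the robot) and 20 degrees down. Origin: on the bench under the orange dot; z up.
- bit_block: Bystander: wooden block 90 x 45 x 30 mm with four drill bits upright in it, up to 70 mm tall in all. Origin: centre of underside.
- hammer: Bystander: hammer lying at the right of the bench, 260 mm long, handle along its x axis, head at the +x end. Origin: middle of its length, on the bench.
- oil: Bystander: closed yellow oil bottle, 56 mm thick, 150 mm tall, at the left of the bench. Origin: centre of underside.
There are look-alikes about, which are no part of the job. What is meant by the guide is not green or orange, and is the smaller of those in its own colour.

How it is judged:
On the way, in this order (a step that is already met when the one before it is completed fails the run):
1. the drill guide lies flat on the mat, let go, while the plate still stands in the jig (x of guide_knob in the frame of mat between -0.09 and 0.09 m and y of guide_knob in the frame of mat between -0.1 and 0.1 m and height (world z) of guide_knob below 0.048 m and angle between guide_knob's own z axis and vertical below 0.12 rad and contact force between guide and the fingers below 0.1 N and linear speed of guide below 0.03 m/s and z of part_center in the frame of jig below 0.085 m), for 0.2 s.
2. the plate is lifted clear of the jig in the gripper (z of part_center in the frame of jig above 0.1 m and contact force between part and the fingers above 1 N and contact force between part and jig below 0.1 N), for 0.2 s.
At the end, for the whole second after the job is handed in: Plate held still by the fingers alone: centre within 25 mm of the focus point, face normal within 0.2 rad of the line of sight (either face), its upward axis within 0.2 rad of the camera's up. Guide flat (0.12 rad) on the mat, its middle over the mat, released and at rest (distance between part_center and focus below 0.025 m and angle between the x axis of part_center and the x axis of focus, either way round below 0.2 rad and angle between the z axis of part_center and the z axis of focus, either way round below 0.2 rad and angle between part_center's own z axis and vertical below 1 rad and linear speed of each of part, guide below 0.03 m/s and contact force between part and the fingers above 1 N and contact force between part and stand below 0.1 N and contact force between part and jig below 0.1 N and x of guide_knob in the frame of mat between -0.09 and 0.09 m and y of guide_knob in the frame of mat between -0.1 and 0.1 m and height (world z) of guide_knob below 0.048 m and angle between guide_knob's own z axis and vertical below 0.12 rad and contact force between guide and the fingers below 0.1 N); the arm keeps its last pose, push and grip.
It fails at once if the camera or its stand is touched (over 1 N) (contact force between stand and anything else above 1 N).
It fails at once if the drill-bit block is moved more than 30 mm (distance of bit_block from where it was at the start of the episode above 0.03 m).
It fails at once if the hammer is moved more than 30 mm (distance of hammer from where it was at the start of the episode above 0.03 m).
It fails at once if the oil bottle is moved more than 30 mm (distance of oil from where it was at the start of the episode above 0.03 m).
It also fails if it takes over 54 s, if anything falls off the work surface, if the arm or the gripper's body presses on something with over 40 N, if the wrist force passes 120 N, or if a joint passes its speed limit or range.

ROBOT

A 6-joint arm with a two-finger parallel gripper is mounted at the origin on the work surface. World frame = base frame: x ahead of the robot, y to its left, z up, the work surface at z = 0. Lengths are in m, angles in rad, forces in N, time in s.
With the tool pointing down it reaches from about 0.25 to 0.8 m from the base axis. Payload 3.9 kg.
Tool frame: the origin (TCP) lies on the centre line of the jaws, within the pads' length; the fingertips stand 22 mm ahead of it and the grasp point (between the pads) lies 3 mm ahead of it; z points along the fingers, y is the direction in which the jaws open and shut (so a half turn about z gives the same grasp; the last joint's range is limited). The gripper opens to 85 mm and grips with 20 to 120 N. Pads are 22 mm wide; open, the fingers measure 114 mm over their backs; the gripper's body (76 mm by 85 mm) begins 54 mm behind the grasp point. The pads swing forward as they close: fully open they stand 13 mm farther back than shut.
Start: joints at [-1.249, 0.26, -0.138, 1.173, 0, 1.571], TCP at [0.166, -0.498, 0.253] pointing down, gripper open.
Joint ranges: [-2.78, 2.78], [-0.83, 1.72], [-1.28, 1.37], [-1.9, 2.12], [-1.57, 1.48], [-3.14, 3.14]. Speed limits (rad/s): [2.57, 2.57, 3.14, 3.14, 3.14, 3.14].

INTERFACE

Orientations are given as a unit quaternion [x, y, z, w].
In Python, from bench import env gives the robot as it stands.
- The arm moves only by the tool carry_out, never from a script. Its argument "commands" is a list of rows, each a list of 3 entries, a list of its own where there are three numbers: the shift along the tool's x, y, z in m, then the turn, a rotation vector about the tool's x, y, z in rad, then the closure, from -1 (fully open) to 1 (shut). In form: [[[tx, ty, tz], [rx, ry, rz], fingers], ...]. A call has 1 to 20 rows; each row is the pose to reach, as a shift and turn from the pose commanded when the call began, along the tool's axes at that moment; what a row does not reach only later rows make up. A row lasts 1/12 s, in which the tool goes at most 41.7 mm and 7.16 degrees, less where a joint would pass 70% of its speed; a pose out of reach is approached as far as the arm can. A call with a gripper value outside its range is refused whole. The fingers move at their own pace and stop on an object; "force" is the grip in N (left out, the last holds). Time passes only in rows, so rows that repeat a pose let the fingers close. It gives the time, the measured TCP pose, the force and the opening at its end, in the units of the state.
- env.get_state(): the state, without advancing time (a new reading comes with each control period).
- env.get_image(name): name is "scene" or "top" or "wrist"; returns the picture (420x560x3 uint8, red, green, blue); there is no depth.
- env.camera_model(name): a dict with "fovy" (degrees; the focal length in pixels is half the picture's height over the tangent of half this angle, whatever the lens; pixels are square), "cx", "cy" (the principal point, pixels), "extrinsics" (4x4, takes a point from camera to world coordinates); the wrist camera has in their place "tool_from_camera" (4x4, takes a point from camera to tool coordinates, whose origin is the TCP and whose axes are the flange's). Camera axes: x right, y up, looking along -z (the intrinsics and any distortion apply to the point x, -y, -z); pixel columns grow to the right and rows downward; lengths in m; the calibration is good to about 2 mm. A picture is of the moment at which its call begins: read the wrist's pose just before it. camera_model takes no time and is no camera call.
- env.hand_in(): hands the job in, once; it reports no verdict.
The state is a dict: "time_s": time; "joints": joint angles; "qvel": joint speeds; "tau": joint torques, N m; "ee_pos": TCP position; "ee_rot": TCP orientation; "wrist_force": force on the tool from outside, world axes, zero at the start; "wrist_torque": the same for the moment, N m; "gripper_width": finger opening in m.
Only numpy, scipy, OpenCV 4.12 (cv2) and the standard library are available. Lean on these libraries where they do the work, as an engineer would, in place of code of your own. Each camera call takes 0.05 s, during which the arm holds its last target.

## Working session

There is one attempt and no reset: what is moved stays moved. The work goes in short steps, Python scripts to look and compute and a tool call to move; the robot and the scene stay as the last step left them, time stands still between calls to the robot, and variables do not carry over. Pictures are saved under pics/ and viewed, and the job is handed in when it is done.

Besides the shell and the picture viewer there is one more tool, called after "Emit:" by a JSON object that holds its "api" and its "payload", one argument or row to a line. carry_out: Moves the arm, as the interface text tells. Its arguments: {"type":"object","properties":{"commands":{"type":"array","items":{"type":"array"}},"force":{"type":"number"}},"required":["commands"]}

```bash
ls; mkdir -p pics; python3 - <<'E'
from bench import env
import cv2
print(env.get_state())
for n in ["scene","top","wrist"]:
    print(n,env.camera_model(n))
    cv2.imwrite(f"pics/{n}0.png",env.get_image(n)[:,:,::-1])
E
```

```text
pics
{'time_s': 0.0, 'joints': array([-1.24901385e+00,  2.60639387e-01, -1.39379816e-01,  1.17269616e+00,
        1.47089458e-05,  1.57078341e+00]), 'qvel': array([-1.59990158e-03, -8.32963522e-04, -2.97981570e-04, -6.81114016e-04,
       -1.05419786e-03, -2.43856918e-05]), 'tau': array([ 6.48997338e-04, -4.05676603e+01,  2.53923208e+01,  1.86505797e-02,
        1.74689012e-04, -5.79558375e-06]), 'ee_pos': array([ 0.16583638, -0.49744234,  0.2524842 ]), 'ee_rot': array([ 9.87083413e-01,  1.60204289e-01, -1.46447501e-04, -9.48306381e-04]), 'wrist_force': array([-0.28720878,  0.47812408,  0.70795938]), 'wrist_torque': array([ 0.00547561,  0.03385201, -0.00198664]), 'gripper_width': 0.0853767453502241}
scene {'fovy': 55.022863992184185, 'cx': 276.7124266445023, 'cy': 203.76209315839716, 'extrinsics': array([[-0.08332526, -0.79174161,  0.60514637,  1.21336413],
       [ 0.99651454, -0.06861405,  0.04744346,  0.04785101],
       [ 0.00395858,  0.60699039,  0.79469931,  1.04964609],
       [ 0.        ,  0.        ,  0.        ,  1.        ]])}
top {'fovy': 51.15880191128126, 'cx': 281.21546440758647, 'cy': 212.32006769209366, 'extrinsics': array([[-2.44658820e-02,  9.98028684e-01, -5.77941809e-02,
         4.37282892e-01],
       [-9.99697284e-01, -2.45752484e-02, -1.18224608e-03,
        -1.18232105e-02],
       [-2.60022185e-03,  5.77477609e-02,  9.98327819e-01,
         1.63430375e+00],
       [ 0.00000000e+00,  0.00000000e+00,  0.00000000e+00,
         1.00000000e+00]])}
wrist {'fovy': 62.76136752436502, 'cx': 280.25462480139424, 'cy': 211.20588726747482, 'tool_from_camera': array([[-4.84858854e-04,  9.57233171e-01,  2.89317162e-01,
         7.42808447e-02],
       [ 9.99999878e-01,  4.35367921e-04,  2.35417004e-04,
         2.15942317e-04],
       [ 9.93895541e-05,  2.89317241e-01, -9.57233265e-01,
        -1.20819491e-01],
       [ 0.00000000e+00,  0.00000000e+00,  0.00000000e+00,
         1.00000000e+00]])}
```

View pics/scene0.png

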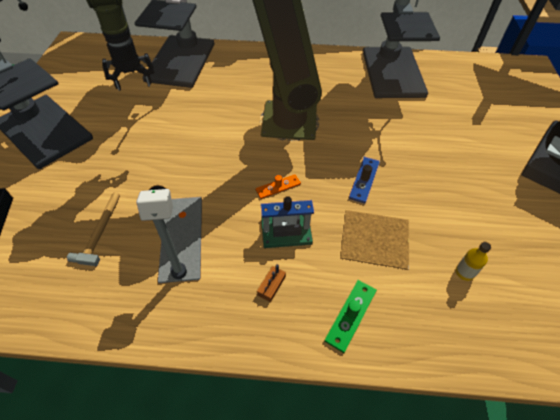

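View pics/top0.png

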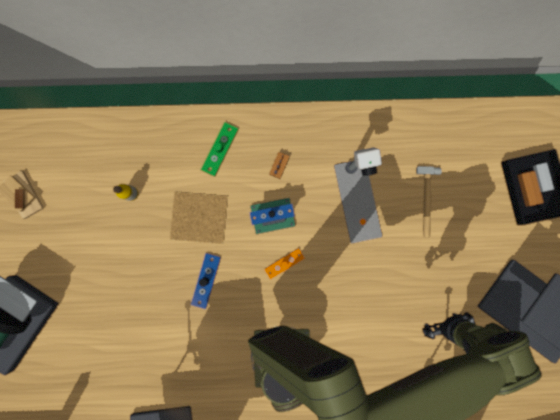

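View pics/wrist0.png

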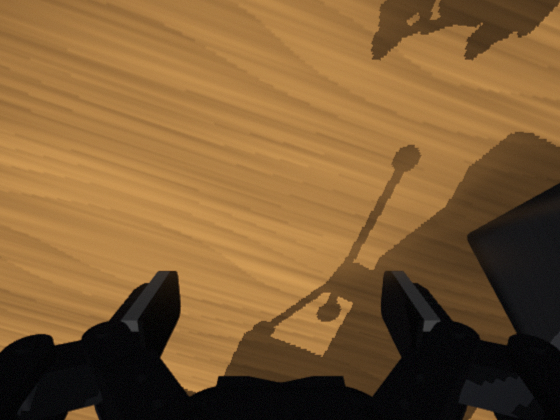

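Scene view: guide on the jig at (287,207), jig (287,228), mat (376,240), stand (180,240). Top view: mat (200,217), stand's orange dot (363,221).
Candidates for the guide in the top view: blue on jig (273,214), loose blue (206,280), orange (284,263), green (220,150). Only the first lies on the jig; next I compare the blue sizes and look closer.

```bash
cat > h.py <<'E'
import numpy as np, cv2
from scipy.spatial.transform import Rotation as R
def cam(env,n,st=None):
    m=env.camera_model(n); f=210/np.tan(np.radians(m['fovy'])/2)
    if n=='wrist':
        T=np.eye(4);T[:3,:3]=R.from_quat(st['ee_rot']).as_matrix();T[:3,3]=st['ee_pos'];E=T@m['tool_from_camera']
    else:E=m['extrinsics']
    return f,m['cx'],m['cy'],E
def ray(c,px):
    f,cx,cy,E=c; px=np.atleast_2d(px).astype(float)
    d=np.c_[(px[:,0]-cx)/f,-(px[:,1]-cy)/f,-np.ones(len(px))]@E[:3,:3].T
    return E[:3,3],d
def onz(c,px,z):
    o,d=ray(c,px); return o+d*((z-o[2])/d[:,2])[:,None]
def proj(c,P):
    f,cx,cy,E=c; p=(np.atleast_2d(P)-E[:3,3])@E[:3,:3]
    return np.c_[cx+f*p[:,0]/-p[:,2],cy-f*p[:,1]/-p[:,2]]
def tri(c1,p1,c2,p2):
    o1,d1=ray(c1,p1);o2,d2=ray(c2,p2);d1=d1[0];d2=d2[0]
    s=np.linalg.lstsq(np.c_[d1,-d2],o2-o1,rcond=None)[0]
    a=o1+s[0]*d1;b=o2+s[1]*d2
    return (a+b)/2,np.linalg.norm(a-b)
E
python3 - <<'E'
from bench import env
from h import *
im=cv2.imread('pics/top0.png');c=cam(env,'top')
hsv=cv2.cvtColor(im,cv2.COLOR_BGR2HSV)
def blobs(lo,hi,z,name,mn=15):
    m=cv2.inRange(hsv,lo,hi); m=cv2.morphologyEx(m,cv2.MORPH_CLOSE,np.ones((5,5)))
    for k in cv2.findContours(m,cv2.RETR_EXTERNAL,cv2.CHAIN_APPROX_NONE)[0]:
        if cv2.contourArea(k)<mn: continue
        w=onz(c,k[:,0],z)[:,:2]; r=cv2.minAreaRect(w.astype(np.float32))
        r2=cv2.minAreaRect(k)
        print(name,cv2.contourArea(k),np.round(r2[0],1),'centre',np.round(r[0],4),'size',np.round(r[1],4),'ang',round(r[2],1))
blobs((105,120,50),(125,255,255),.125,'blue@.125')
blobs((105,120,50),(125,255,255),.01,'blue@.01')
blobs((5,200,170),(14,255,255),.01,'orange')
blobs((0,0,85),(180,40,160),.01,'grey',300)
print(onz(c,[[176,192],[228,195],[223,242],[171,240]],.004))
crops=[im[180:250,150:400],]
cv2.imwrite('pics/crop1.png',cv2.resize(crops[0],None,fx=3.2,fy=3.2,interpolation=cv2.INTER_CUBIC))
s=cv2.imread('pics/scene0.png')
cv2.imwrite('pics/crop2.png',cv2.resize(s[140:300,140:420],None,fx=2.8,fy=2.8,interpolation=cv2.INTER_CUBIC))
E
```

```text
blue@.125 636.5 [205.6 280.3] centre [0.2987 0.254 ] size [0.0482 0.1761] ang 73.5
blue@.125 465.0 [271.7 213.9] centre [0.5202 0.0229] size [0.0447 0.1439] ang 9.9
blue@.01 636.5 [205.6 280.3] centre [0.2882 0.2743] size [0.0519 0.1895] ang 73.5
blue@.01 465.0 [271.7 213.9] centre [0.5265 0.0256] size [0.0481 0.1549] ang 9.9
grey 837.5 [ 11.5 299.3] centre [0.236  0.9885] size [0.1635 0.0917] ang 55.8
grey 342.5 [543.9 176.9] centre [ 0.6393 -0.99  ] size [0.1056 0.0518] ang 13.4
grey 2238.0 [357.6 195.3] centre [ 0.5889 -0.295 ] size [0.3467 0.157 ] ang 1.2
grey 40672.5 [279.5  39.5] centre [ 1.1889 -0.0174] size [2.1329 0.3079] ang 88.5
[[0.61732938 0.38107881 0.004     ]
 [0.60128007 0.18706764 0.004     ]
 [0.4267403  0.20866962 0.004     ]
 [0.4388637  0.40153971 0.004     ]]
```

View pics/crop1.png

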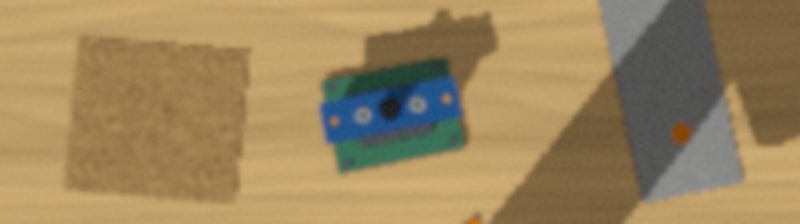

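View pics/crop2.png

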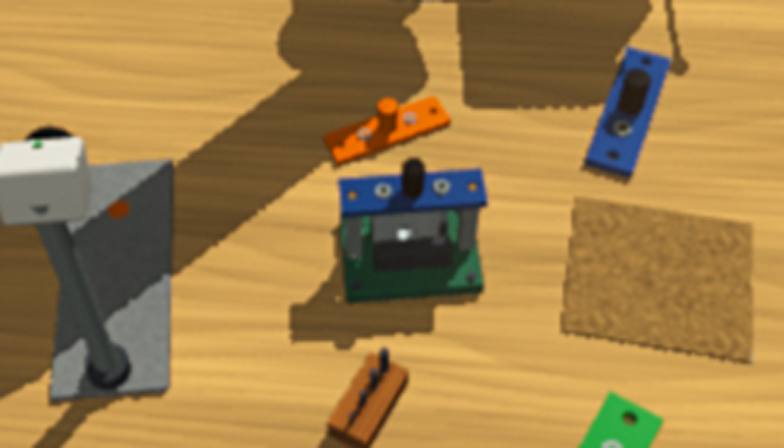

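The close crop confirms the choice: the blue guide lies across the jig's posts with a black knob at crop (391,107), 0.15 m long; the loose blue one measures 0.19 m. The mat is on the +y side and the stand on the -y side.

```bash
python3 - <<'E'
from bench import env
from h import *
im=cv2.imread('pics/top0.png');c=cam(env,'top');cs=cam(env,'scene')
t=lambda u,v:(150+(u+.5)/3.2-.5,180+(v+.5)/3.2-.5)
s=lambda u,v:(140+(u+.5)/2.8-.5,140+(v+.5)/2.8-.5)
print('dot',onz(c,t(681,133),.01),onz(cs,s(119,210),.01))
P=onz(c,[t(600,0),t(643,203),t(706,0),t(743,182)],.01);print('base',P)
for a,b in((0,1),(2,3)):
    d=P[a]-P[b];print('stand yaw',np.degrees(np.arctan2(d[1],d[0])))
print('knob top@.165',onz(c,t(391,106),.165),onz(cs,s(413,164),.165))
print('pins',onz(c,[t(334,121),t(447,99)],.125), onz(cs,[s(352,195),s(473,187)],.125))
P=onz(c,[t(80,37),t(250,49),t(237,201),t(66,188)],.004);print('mat',P.mean(0),[np.linalg.norm(P[i]-P[i-1]) for i in range(4)], np.degrees(np.arctan2(*(P[0]-P[3])[1::-1])))
P=onz(cs,[s(575,198),s(752,224),s(751,361),s(562,331)],.004);print('mat scene',P.mean(0))
hsv=cv2.cvtColor(im,cv2.COLOR_BGR2HSV)
m=cv2.inRange(hsv,(105,120,50),(125,255,255));m=cv2.morphologyEx(m,cv2.MORPH_CLOSE,np.ones((5,5)));m[250:]=0
k=max(cv2.findContours(m,cv2.RETR_EXTERNAL,cv2.CHAIN_APPROX_NONE)[0],key=cv2.contourArea)
w=onz(c,k[:,0],.125)[:,:2]; print(w.max(0),w.min(0)); r=cv2.fitLine(w.astype(np.float32),cv2.DIST_L2,0,.01,.01).ravel();print('fit',r,np.degrees(np.arctan2(r[1],r[0])))
E
```

```text
dot [[ 0.49091684 -0.30984547  0.01      ]] [[ 0.49107574 -0.30962454  0.01      ]]
base [[ 0.64797751 -0.22111157  0.01      ]
 [ 0.41123237 -0.26319459  0.01      ]
 [ 0.64491889 -0.34434846  0.01      ]
 [ 0.43258839 -0.37938406  0.01      ]]
stand yaw 10.079422950960499
stand yaw 9.369664856492776
knob top@.165 [[0.52156699 0.02138503 0.165     ]] [[0.51791752 0.02252007 0.165     ]]
pins [[ 0.50920483  0.08400166  0.125     ]
 [ 0.52992661 -0.03818916  0.125     ]] [[ 0.53196031 -0.03788498  0.125     ]
 [ 0.51108882  0.0847263   0.125     ]]
mat [0.52289406 0.29603331 0.004     ] [np.float64(0.1764795392902036), np.float64(0.19909195157055828), np.float64(0.1774076390552032), np.float64(0.19911329090297944)] -5.880659114824549
mat scene [0.52301086 0.2973658  0.004     ]
[0.5527382  0.09440787] [ 0.49015512 -0.05039092]
fit [ 0.18146443 -0.9833975   0.52021617  0.02206508] -79.54492
```

Measured from both views: guide/jig centre about (0.520, 0.022), yaw about 9.7°; dot (0.491,-0.310), stand yaw about 9.7°; mat (0.523,0.297). They agree within 2 mm and the given sizes fit. Next I hover over the knob, jaws along the jig's x.

```bash
cat >> h.py <<'E'
def down(yaw,lean=0):
    # tool x at yaw (deg), tool pointing down; 
    a=np.radians(yaw);x=np.array([np.cos(a),np.sin(a),0]);z=np.array([0,0,-1.]);return np.c_[x,np.cross(z,x),z]
def go(st,p,Rt):
    R0=R.from_quat(st['ee_rot']).as_matrix()
    print('shift',np.round(R0.T@(np.array(p)-st['ee_pos']),4),'turn',np.round(R.from_matrix(R0.T@Rt).as_rotvec(),4))
def show(st):
    Rm=R.from_quat(st['ee_rot']).as_matrix();print('t',round(st['time_s'],2),'pos',np.round(st['ee_pos'],4),'xyaw',round(np.degrees(np.arctan2(Rm[1,0],Rm[0,0])),2),'z',np.round(Rm[:,2],3),'F',np.round(st['wrist_force'],2),'w',round(st['gripper_width'],4),'j',np.round(st['joints'],2))
E
python3 - <<'E'
from bench import env
from h import *
st=env.get_state();show(st);go(st,[.52,.022,.27],down(99.7))
E
```

```text
t 0.15 pos [ 0.1659 -0.4976  0.2527] xyaw 18.44 z [-0.001  0.001 -1.   ] F [ 0.03 -0.04 -0.25] w 0.0851 j [-1.25  0.26 -0.14  1.17 -0.    1.57]
shift [ 0.5003 -0.3809 -0.0168] turn [-1.3000e-03 -1.0000e-03 -1.4183e+00]
```

Emit:
{"api": "carry_out", "payload": {
  "commands": [
    [[0,0,-0.02],[0,0,-0.1],-1],
    [[0.5,-0.381,-0.017],[0,0,-1.418],-1],
    [[0.5,-0.381,-0.017],[0,0,-1.418],-1],
    [[0.5,-0.381,-0.017],[0,0,-1.418],-1],
    [[0.5,-0.381,-0.017],[0,0,-1.418],-1],
    [[0.5,-0.381,-0.017],[0,0,-1.418],-1],
    [[0.5,-0.381,-0.017],[0,0,-1.418],-1],
    [[0.5,-0.381,-0.017],[0,0,-1.418],-1],
    [[0.5,-0.381,-0.017],[0,0,-1.418],-1],
    [[0.5,-0.381,-0.017],[0,0,-1.418],-1],
    [[0.5,-0.381,-0.017],[0,0,-1.418],-1],
    [[0.5,-0.381,-0.017],[0,0,-1.418],-1],
    [[0.5,-0.381,-0.017],[0,0,-1.418],-1],
    [[0.5,-0.381,-0.017],[0,0,-1.418],-1],
    [[0.5,-0.381,-0.017],[0,0,-1.418],-1],
    [[0.5,-0.381,-0.017],[0,0,-1.418],-1],
    [[0.5,-0.381,-0.017],[0,0,-1.418],-1],
    [[0.5,-0.381,-0.017],[0,0,-1.418],-1],
    [[0.5,-0.381,-0.017],[0,0,-1.418],-1],
    [[0.5,-0.381,-0.017],[0,0,-1.418],-1]
  ]
}}

```text
time_s: 1.82
ee_pos: [0.5188, 0.0205, 0.2701]
ee_rot: [0.645, 0.764, -0.001, -0.0]
wrist_force: [-0.8, -0.8, 0.0]
gripper_width: 0.0851
```

```bash
python3 - <<'E'
from bench import env
from h import *
st=env.get_state();show(st);im=env.get_image('wrist')[:,:,::-1].copy();cv2.imwrite('pics/w1.png',im)
st2=env.get_state();show(st2)
np.save('w1.npy',np.r_[st['ee_pos'],st['ee_rot']])
E
```

```text
t 1.82 pos [0.5188 0.0205 0.2701] xyaw 99.61 z [-0.001 -0.001 -1.   ] F [-0.76 -0.78  0.03] w 0.0851 j [ 0.04  0.24 -0.12  1.21 -0.    1.44]
t 1.87 pos [0.5189 0.0203 0.2703] xyaw 99.58 z [-0.001 -0.    -1.   ] F [-0.14 -0.74 -0.66] w 0.0854 j [ 0.04  0.24 -0.12  1.21 -0.    1.44]
```

View pics/w1.png

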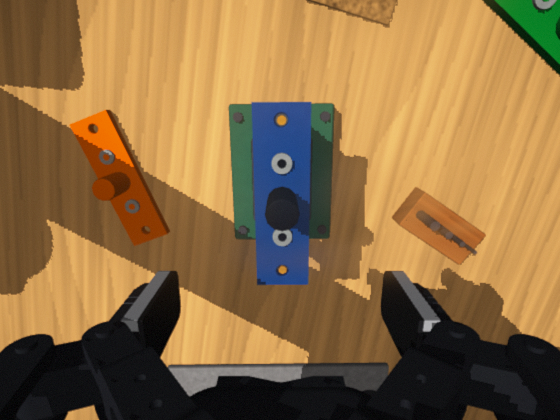

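The wrist view shows the guide with pins at (281,120) and (282,270) and the knob top near (282,215).

```bash
python3 - <<'E'
from bench import env
from h import *
v=np.load('w1.npy');st=dict(ee_pos=v[:3],ee_rot=v[3:]);c=cam(env,'wrist',st)
im=cv2.imread('pics/w1.png');hsv=cv2.cvtColor(im,cv2.COLOR_BGR2HSV)
m=cv2.inRange(hsv,(10,150,120),(25,255,255));
for (u,w) in((281,120),(282,270)):
    q=np.argwhere(m[w-9:w+9,u-9:u+9]).mean(0); px=(u-9+q[1],w-9+q[0]);print(px,onz(c,px,.123))
P=onz(c,[(281,120),(282.5,270)],.123);d=P[0]-P[1];print('mid',P.mean(0),np.linalg.norm(d),np.degrees(np.arctan2(d[1],d[0])))
print('guide corners',onz(c,[(252,102),(311,102),(308,284),(257,284)],.125).mean(0))
g=(hsv[:,:,2]<45).astype(np.uint8)[180:250,255:312]
n,l,s,ce=cv2.connectedComponentsWithStats(g);print(s[1:],ce[1:]+[255,180])
E
```

```text
(np.float64(281.04285714285714), np.float64(119.82857142857142)) [[0.50900047 0.08421543 0.123     ]]
(np.float64(282.15384615384613), np.float64(269.36538461538464)) [[ 0.5306546  -0.03778496  0.123     ]]
mid [0.52001871 0.02288057 0.123     ] 0.12438449802329257 100.21486227132787
guide corners [0.52015066 0.02320133 0.125     ]
[[ 11   7  33  43 959]
 [ 21  23   1   1   1]
 [ 55  29   1   1   1]
 [ 55  35   1   1   1]
 [ 24  54   7   6  32]] [[282.07820647 209.45255474]
 [276.         203.        ]
 [310.         209.        ]
 [310.         215.        ]
 [281.84375    236.625     ]]
```

```bash
python3 - <<'E'
from bench import env
from h import *
st=env.get_state();go(st,[.520,.023,.156],down(99.9))
E
```

```text
shift [0.0025 0.0017 0.1143] turn [-0.001   0.0002 -0.0056]
```

Emit:
{"api": "carry_out", "payload": {
  "commands": [
    [[0.002,0.001,0.03],[0,0,-0.005],-1],
    [[0.002,0.001,0.06],[0,0,-0.005],-1],
    [[0.002,0.001,0.09],[0,0,-0.005],-1],
    [[0.002,0.001,0.105],[0,0,-0.005],-1],
    [[0.002,0.001,0.114],[0,0,-0.005],-1],
    [[0.002,0.001,0.114],[0,0,-0.005],-1],
    [[0.002,0.001,0.114],[0,0,-0.005],1],
    [[0.002,0.001,0.114],[0,0,-0.005],1],
    [[0.002,0.001,0.114],[0,0,-0.005],1],
    [[0.002,0.001,0.114],[0,0,-0.005],1],
    [[0.002,0.001,0.114],[0,0,-0.005],1],
    [[0.002,0.001,0.114],[0,0,-0.005],1],
    [[0.002,0.001,0.114],[0,0,-0.005],1],
    [[0.002,0.001,0.114],[0,0,-0.005],1]
  ],
  "force": 50
}}

```text
time_s: 3.03
ee_pos: [0.5207, 0.0237, 0.1571]
ee_rot: [0.643, 0.766, 0.0, 0.0]
wrist_force: [-1.3, -0.8, 5.8]
gripper_width: 0.0226
```

```bash
python3 - <<'E'
from bench import env
from h import *
st=env.get_state();show(st)
E
```

```text
t 3.03 pos [0.5207 0.0237 0.1571] xyaw 99.98 z [ 0.001 -0.    -1.   ] F [-1.34 -0.81  5.76] w 0.0226 j [ 0.05  0.31 -0.32  0.93 -0.    1.44]
```

The knob is gripped (width 22.6 mm), so I lift straight up.

Emit:
{"api": "carry_out", "payload": {
  "commands": [
    [[0,0,-0.01],[0,0,0],1],
    [[0,0,-0.02],[0,0,0],1],
    [[0,0,-0.03],[0,0,0],1],
    [[0,0,-0.05],[0,0,0],1],
    [[0,0,-0.07],[0,0,0],1],
    [[0,0,-0.07],[0,0,0],1],
    [[0,0,-0.07],[0,0,0],1]
  ]
}}

```text
time_s: 3.62
ee_pos: [0.5217, 0.0238, 0.2276]
ee_rot: [0.643, 0.766, 0.001, 0.001]
wrist_force: [-0.6, -0.1, -4.7]
gripper_width: 0.0226
```

```bash
python3 - <<'E'
from bench import env
from h import *
st=env.get_state();show(st)
cv2.imwrite('pics/w2.png',env.get_image('wrist')[:,:,::-1])
Rt=R.from_quat(st['ee_rot']).as_matrix()
go(st,[.523,.297,.22],Rt)
E
```

```text
t 3.62 pos [0.5217 0.0238 0.2276] xyaw 99.97 z [ 0.004  0.    -1.   ] F [-0.62 -0.1  -4.68] w 0.0226 j [ 0.05  0.27 -0.2   1.1   0.    1.44]
shift [0.2689 0.0485 0.0076] turn [0. 0. 0.]
```

View pics/w2.png

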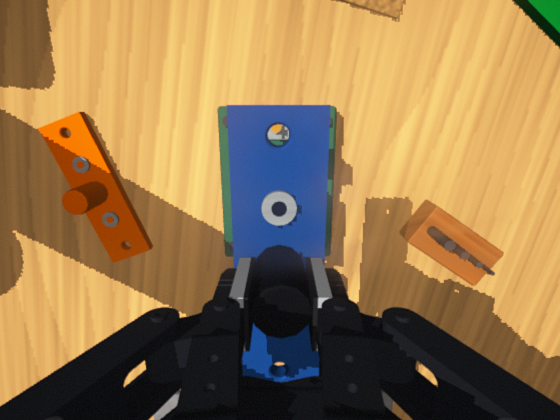

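The guide is lifted and level, so I move it over the mat and then down to just above the surface.

Emit:
{"api": "carry_out", "payload": {
  "commands": [
    [[0.03,0.005,0],[0,0,0],1],
    [[0.065,0.012,0],[0,0,0],1],
    [[0.1,0.018,0],[0,0,0],1],
    [[0.14,0.025,0],[0,0,0],1],
    [[0.18,0.032,0],[0,0,0],1],
    [[0.22,0.04,0.01],[0,0,0],1],
    [[0.25,0.045,0.03],[0,0,0],1],
    [[0.268,0.048,0.06],[0,0,0],1],
    [[0.268,0.048,0.09],[0,0,0],1],
    [[0.268,0.048,0.12],[0,0,0],1],
    [[0.268,0.048,0.14],[0,0,0],1],
    [[0.268,0.048,0.155],[0,0,0],1],
    [[0.268,0.048,0.165],[0,0,0],1],
    [[0.268,0.048,0.17],[0,0,0],1],
    [[0.268,0.048,0.17],[0,0,0],1],
    [[0.268,0.048,0.17],[0,0,0],1]
  ]
}}

```text
time_s: 5.0
ee_pos: [0.5216, 0.2959, 0.0565]
ee_rot: [0.643, 0.766, 0.0, 0.0]
wrist_force: [-0.3, -1.2, -3.0]
gripper_width: 0.0226
```

```bash
python3 - <<'E'
from bench import env
from h import *
st=env.get_state();show(st)
cv2.imwrite('pics/w3.png',env.get_image('wrist')[:,:,::-1])
cv2.imwrite('pics/s3.png',cv2.resize(env.get_image('scene')[140:300,200:480,::-1],None,fx=2.8,fy=2.8))
E
```

```text
t 5.0 pos [0.5216 0.2959 0.0565] xyaw 99.96 z [ 0.  0. -1.] F [-0.31 -1.15 -3.  ] w 0.0226 j [ 0.52  0.53 -0.26  0.78 -0.    1.91]
```

View pics/s3.png

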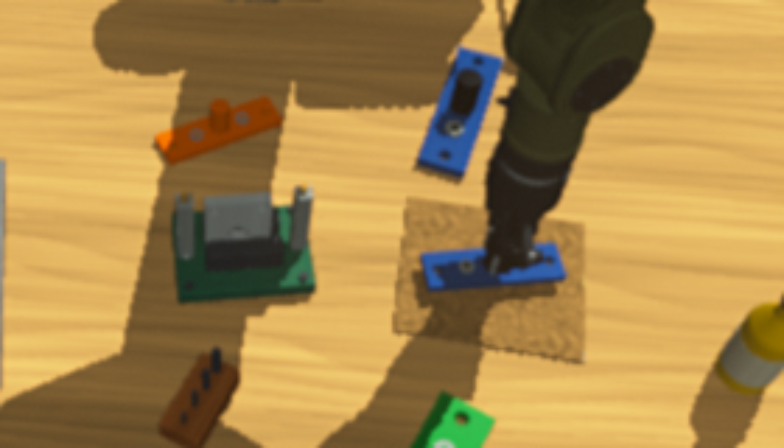

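The guide hangs about 10 mm above the mat, at (493,265) in this crop and well inside the edges. I lower it and release it.

Emit:
{"api": "carry_out", "payload": {
  "commands": [
    [[0,0,0.004],[0,0,0],1],
    [[0,0,0.008],[0,0,0],1],
    [[0,0,0.01],[0,0,0],1],
    [[0,0,0.01],[0,0,0],1],
    [[0,0,0.01],[0,0,0],1],
    [[0,0,0.01],[0,0,0],-1],
    [[0,0,0.01],[0,0,0],-1],
    [[0,0,0.01],[0,0,0],-1],
    [[0,0,0.01],[0,0,0],-1],
    [[0,0,0.01],[0,0,0],-1],
    [[0,0,0.01],[0,0,0],-1],
    [[0,0,0.005],[0,0,0],-1],
    [[0,0,-0.02],[0,0,0],-1],
    [[0,0,-0.05],[0,0,0],-1],
    [[0,0,-0.09],[0,0,0],-1],
    [[0,0,-0.13],[0,0,0],-1],
    [[0,0,-0.17],[0,0,0],-1],
    [[0,0,-0.19],[0,0,0],-1],
    [[0,0,-0.19],[0,0,0],-1]
  ]
}}

```text
time_s: 6.68
ee_pos: [0.5241, 0.2975, 0.2532]
ee_rot: [0.643, 0.766, 0.005, 0.002]
wrist_force: [0.4, 0.8, 0.9]
gripper_width: 0.0852
```

```bash
python3 - <<'E'
from bench import env
from h import *
st=env.get_state();show(st)
cv2.imwrite('pics/w4.png',env.get_image('wrist')[:,:,::-1])
go(st,[.520,.023,.25],down(100))
E
```

```text
t 6.68 pos [0.5241 0.2975 0.2532] xyaw 99.97 z [ 0.01   0.006 -1.   ] F [0.39 0.84 0.87] w 0.0852 j [ 0.52  0.39  0.05  1.22 -0.    1.91]
shift [-0.2696 -0.0516  0.0016] turn [ 0.0109 -0.0039 -0.0006]
```

View pics/w4.png

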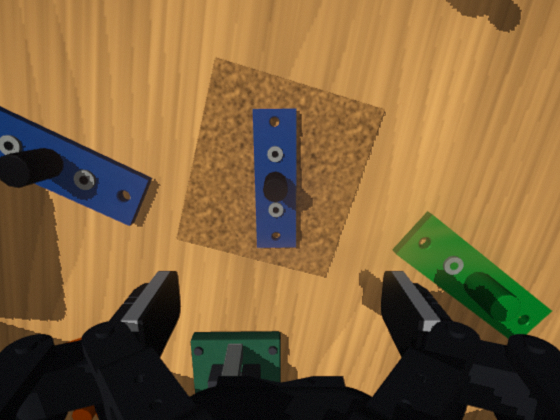

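The guide lies flat inside the mat, at (275,180), released. I return over the jig and measure the plate.

Emit:
{"api": "carry_out", "payload": {
  "commands": [
    [[-0.03,-0.005,0],[0,0,0],-1],
    [[-0.07,-0.012,0],[0,0,0],-1],
    [[-0.11,-0.02,0],[0,0,0],-1],
    [[-0.15,-0.027,0],[0,0,0],-1],
    [[-0.19,-0.034,0],[0,0,0],-1],
    [[-0.23,-0.042,0],[0,0,0],-1],
    [[-0.255,-0.046,0],[0,0,0],-1],
    [[-0.27,-0.049,0],[0,0,0],-1],
    [[-0.27,-0.049,0],[0,0,0],-1],
    [[-0.27,-0.049,0],[0,0,0],-1],
    [[-0.27,-0.049,0],[0,0,0],-1]
  ]
}}

```text
time_s: 7.65
ee_pos: [0.5193, 0.0221, 0.2454]
ee_rot: [0.643, 0.766, -0.0, -0.001]
wrist_force: [-0.5, 0.0, 0.7]
gripper_width: 0.0854
```

```bash
python3 - <<'E'
from bench import env
from h import *
st=env.get_state();show(st)
cv2.imwrite('pics/w5.png',env.get_image('wrist')[:,:,::-1])
np.save('w5.npy',np.r_[st['ee_pos'],st['ee_rot']])
im=cv2.imread('pics/w5.png');cv2.imwrite('pics/w5c.png',cv2.resize(im[90:330,190:400],None,fx=2.5,fy=2.5))
c=cam(env,'wrist',st);g=np.array([.52,.023,0])
E
```

```text
t 7.65 pos [0.5193 0.0221 0.2454] xyaw 99.98 z [-0.002  0.    -1.   ] F [-0.49  0.04  0.66] w 0.0854 j [ 0.04  0.26 -0.16  1.15  0.    1.44]
```

View pics/w5c.png

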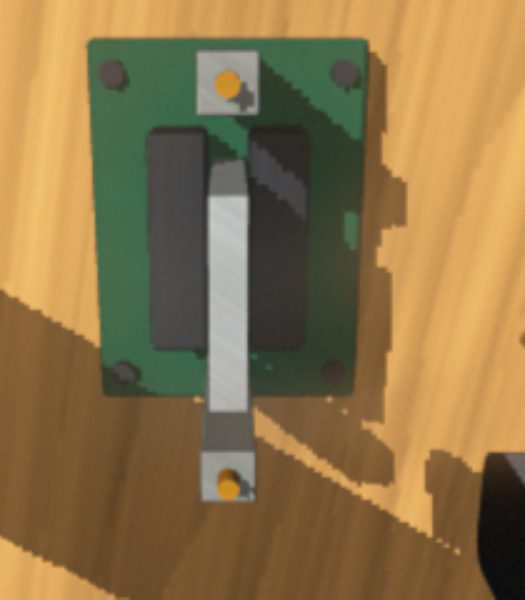

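The crop shows the plate's bright top edge from (208,195) to (249,411), between the two posts.

```bash
python3 - <<'E'
from bench import env
from h import *
v=np.load('w5.npy');st=dict(ee_pos=v[:3],ee_rot=v[3:]);c=cam(env,'wrist',st)
t=lambda u,v:(190+(u+.5)/2.5-.5,90+(v+.5)/2.5-.5)
P=onz(c,[t(208,195),t(248,195),t(249,411),t(208,411)],.110);print(P.mean(0),np.linalg.norm(P[0]-P[1]),np.linalg.norm(P[1]-P[2]))
d=P[0]+P[1]-P[2]-P[3];print(np.degrees(np.arctan2(d[1],d[0])))
Q=onz(c,[t(228,83),t(229,486)],.123);d=Q[0]-Q[1];print('pins',Q,Q.mean(0),np.linalg.norm(d),np.degrees(np.arctan2(d[1],d[0])))
go(env.get_state(),[P.mean(0)[0],P.mean(0)[1],.087],down(100))
E
```

```text
[0.52105115 0.01751428 0.11      ] 0.011981596016289075 0.07022111788713062
100.12000382055291
pins [[ 0.50914034  0.08464537  0.123     ]
 [ 0.53081895 -0.03663018  0.123     ]] [0.51997964 0.0240076  0.123     ] 0.12319789242661984 100.13486536696075
shift [-0.0052  0.0009  0.1586] turn [-0.0013 -0.0007  0.0006]
```

Emit:
{"api": "carry_out", "payload": {
  "commands": [
    [[-0.005,0.001,0.03],[0,0,0],-1],
    [[-0.005,0.001,0.06],[0,0,0],-1],
    [[-0.005,0.001,0.09],[0,0,0],-1],
    [[-0.005,0.001,0.12],[0,0,0],-1],
    [[-0.005,0.001,0.14],[0,0,0],-1],
    [[-0.005,0.001,0.15],[0,0,0],-1],
    [[-0.005,0.001,0.157],[0,0,0],-1],
    [[-0.005,0.001,0.158],[0,0,0],-1],
    [[-0.005,0.001,0.158],[0,0,0],-1],
    [[-0.005,0.001,0.158],[0,0,0],1],
    [[-0.005,0.001,0.158],[0,0,0],1],
    [[-0.005,0.001,0.158],[0,0,0],1],
    [[-0.005,0.001,0.158],[0,0,0],1],
    [[-0.005,0.001,0.158],[0,0,0],1],
    [[-0.005,0.001,0.158],[0,0,0],1],
    [[-0.005,0.001,0.158],[0,0,0],1],
    [[-0.005,0.001,0.158],[0,0,0],1],
    [[-0.005,0.001,0.158],[0,0,0],1],
    [[-0.005,0.001,0.158],[0,0,0],1]
  ],
  "force": 80
}}

```text
time_s: 9.28
ee_pos: [0.5222, 0.0167, 0.0886]
ee_rot: [0.643, 0.766, 0.0, 0.0]
wrist_force: [0.2, -0.7, 3.1]
gripper_width: 0.011
```

```bash
python3 - <<'E'
from bench import env
from h import *
st=env.get_state();show(st)
E
```

```text
t 9.28 pos [0.5222 0.0167 0.0886] xyaw 99.97 z [ 0.001 -0.    -1.   ] F [ 0.18 -0.75  3.09] w 0.011 j [ 0.03  0.38 -0.42  0.76 -0.    1.43]
```

The plate is gripped (width 11 mm, TCP 23.6 mm above its centre). I lift it straight up.

Emit:
{"api": "carry_out", "payload": {
  "commands": [
    [[0,0,-0.01],[0,0,0],1],
    [[0,0,-0.02],[0,0,0],1],
    [[0,0,-0.035],[0,0,0],1],
    [[0,0,-0.05],[0,0,0],1],
    [[0,0,-0.075],[0,0,0],1],
    [[0,0,-0.1],[0,0,0],1],
    [[0,0,-0.13],[0,0,0],1],
    [[0,0,-0.16],[0,0,0],1],
    [[0,0,-0.19],[0,0,0],1],
    [[0,0,-0.205],[0,0,0],1],
    [[0,0,-0.21],[0,0,0],1],
    [[0,0,-0.21],[0,0,0],1],
    [[0,0,-0.21],[0,0,0],1]
  ]
}}

```text
time_s: 10.37
ee_pos: [0.5211, 0.0168, 0.2976]
ee_rot: [0.643, 0.766, -0.0, -0.0]
wrist_force: [-1.3, 0.2, -2.1]
gripper_width: 0.0111
```

```bash
cat >> h.py <<'E'
def foc(F=(.491,-.310,.240),yaw=9.7,off=.0236):
    a=np.radians(yaw);h=np.array([np.cos(a),np.sin(a),0]);u=np.array([0,0,1.]);c,s=np.cos(np.radians(20)),np.sin(np.radians(20))
    y=c*h+s*u;z=s*h-c*u;return np.array(F)-off*z,np.c_[np.cross(y,z),y,z]
E
python3 - <<'E'
from bench import env
from h import *
st=env.get_state();show(st)
cv2.imwrite('pics/w6.png',env.get_image('wrist')[:,:,::-1])
p,Rt=foc();print(p);go(st,p,Rt)
E
```

```text
t 10.37 pos [0.5211 0.0168 0.2976] xyaw 99.97 z [-0.001 -0.    -1.   ] F [-1.26  0.16 -2.08] w 0.0111 j [ 0.03  0.24 -0.05  1.28  0.    1.43]
[ 0.48304372 -0.31135999  0.26217675]
shift [-0.3166 -0.0943  0.0355] turn [-0.3504 -0.001   0.0047]
```

View pics/w6.png

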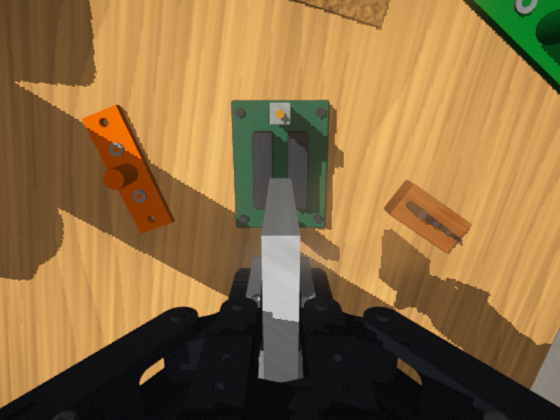

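The plate hangs straight in the jaws, clear of the jig. I carry it toward the focus, first staying nearer the robot side.

Emit:
{"api": "carry_out", "payload": {
  "commands": [
    [[-0.01,-0.03,0],[0,0,0],1],
    [[-0.02,-0.06,0],[-0.02,0,0],1],
    [[-0.05,-0.09,0],[-0.06,0,0],1],
    [[-0.08,-0.12,0],[-0.1,0,0],1],
    [[-0.115,-0.135,0],[-0.15,0,0],1],
    [[-0.15,-0.14,0],[-0.2,0,0],1],
    [[-0.185,-0.14,0],[-0.25,0,0],1],
    [[-0.22,-0.14,0],[-0.3,0,0],1],
    [[-0.255,-0.14,0],[-0.35,0,0],1],
    [[-0.28,-0.14,0],[-0.35,0,0],1],
    [[-0.3,-0.14,0],[-0.35,0,0],1],
    [[-0.31,-0.14,0],[-0.35,0,0],1],
    [[-0.316,-0.14,0],[-0.35,0,0],1],
    [[-0.316,-0.14,0],[-0.35,0,0],1],
    [[-0.316,-0.14,0],[-0.35,0,0],1]
  ]
}}

```text
time_s: 11.67
ee_pos: [0.4382, -0.3175, 0.2974]
ee_rot: [0.633, 0.754, 0.134, 0.111]
wrist_force: [-0.2, 0.6, -2.0]
gripper_width: 0.0109
```

```bash
python3 - <<'E'
from bench import env
from h import *
st=env.get_state();show(st)
cv2.imwrite('pics/w7.png',env.get_image('wrist')[:,:,::-1])
cv2.imwrite('pics/s7.png',env.get_image('scene')[:,:,::-1])
p,Rt=foc();print(p);go(st,p,Rt)
E
```

```text
t 11.67 pos [ 0.4382 -0.3175  0.2974] xyaw 100.01 z [ 0.336  0.061 -0.94 ] F [-0.2   0.6  -2.02] w 0.0109 j [-0.78  0.12 -0.25  0.99  0.28  0.64]
[ 0.48304372 -0.31135999  0.26217675]
shift [-0.0019  0.0305  0.0486] turn [-0.0003 -0.0039  0.0044]
```

View pics/s7.png

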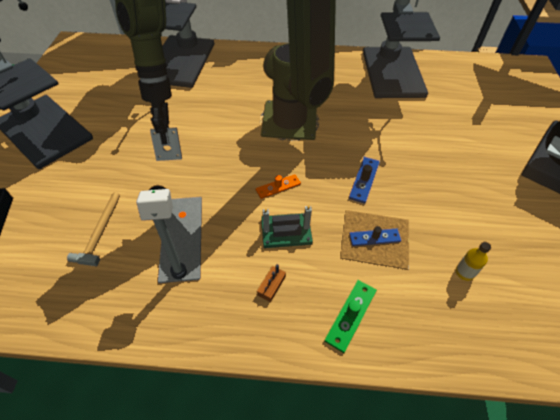

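View pics/w7.png

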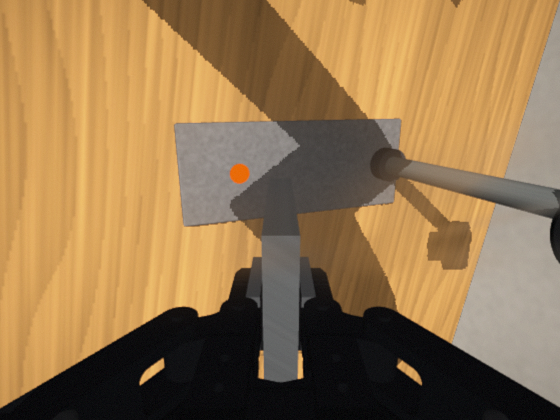

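The wrist view shows the dot at (239,174) and the stand base from (175,124) to (400,119), with the plate still upright in the jaws. I check focus and yaw against it.

```bash
python3 - <<'E'
from bench import env
from h import *
st=env.get_state();show(st);c=cam(env,'wrist',st)
print(onz(c,(239.5,174),.01))
P=onz(c,[(175,124),(400,119),(184,226),(394,203)],.01);print(P)
for a,b in((0,1),(2,3)):
    d=P[b]-P[a];print(np.linalg.norm(d),np.degrees(np.arctan2(d[1],d[0])))
# plate top & bottom in wrist view: expected projection of centre line
Rm=R.from_quat(st['ee_rot']).as_matrix()
q=lambda y,z:st['ee_pos']+Rm@np.array([y,0,z])
for off in(.0236,):
  print(proj(c,[q(35,off-45) if 0 else q(sy*.035,off+sz*.045) for sy in(-1,1) for sz in(-1,1)]))
p,Rt=foc();go(st,p,Rt)
E
```

```text
t 11.77 pos [ 0.4383 -0.3172  0.298 ] xyaw 100.05 z [ 0.337  0.061 -0.94 ] F [ 0.57  0.44 -2.47] w 0.0112 j [-0.78  0.12 -0.25  0.99  0.28  0.64]
[[ 0.49148645 -0.310909    0.01      ]]
[[ 0.41261989 -0.26444935  0.01      ]
 [ 0.70390048 -0.21096131  0.01      ]
 [ 0.43329773 -0.37998064  0.01      ]
 [ 0.72839577 -0.32797108  0.01      ]]
0.29615088827034264 10.405338973782648
0.2996462060661691 9.995445705841332
[[278.85924321 416.10256997]
 [279.36941686 290.86261104]
 [278.4771671  238.00699686]
 [279.21225991 179.3263576 ]]
shift [-0.0021  0.0301  0.0491] turn [ 0.0004 -0.0033  0.0053]
```

Emit:
{"api": "carry_out", "payload": {
  "commands": [
    [[0,0.005,0.008],[0,0,0],1],
    [[-0.001,0.01,0.017],[0,0,0],1],
    [[-0.001,0.016,0.026],[0,0,0],1],
    [[-0.002,0.022,0.036],[0,0,0],1],
    [[-0.002,0.027,0.044],[0,0,0],1],
    [[-0.002,0.03,0.049],[0,0,0],1],
    [[-0.002,0.03,0.049],[0,0,0],1],
    [[-0.002,0.03,0.049],[0,0,0],1],
    [[-0.002,0.03,0.049],[0,0,0],1],
    [[-0.002,0.03,0.049],[0,0,0],1],
    [[-0.002,0.03,0.049],[0,0,0],1],
    [[-0.002,0.03,0.049],[0,0,0],1]
  ]
}}

```text
time_s: 12.77
ee_pos: [0.4831, -0.3131, 0.263]
ee_rot: [0.633, 0.754, 0.133, 0.112]
wrist_force: [-0.1, 0.4, -2.4]
gripper_width: 0.011
```

```bash
python3 - <<'E'
from bench import env
from h import *
st=env.get_state();show(st)
cv2.imwrite('pics/w8.png',env.get_image('wrist')[:,:,::-1])
s=env.get_image('scene')[:,:,::-1];cv2.imwrite('pics/s8.png',cv2.resize(s[60:300,60:420],None,fx=2.2,fy=2.2))
p,Rt=foc(yaw=10);go(st,p,Rt); print(np.abs(st['qvel']).max())
c=cam(env,'top');print(proj(c,[p,(.491,-.31,.24)]))
E
```

```text
t 12.77 pos [ 0.4831 -0.3131  0.263 ] xyaw 99.94 z [ 0.338  0.059 -0.939] F [-0.15  0.37 -2.4 ] w 0.011 j [-0.71  0.19 -0.27  0.89  0.27  0.71]
shift [ 0.0017 -0.      0.0009] turn [ 0.0014  0.0009 -0.0008]
0.0020968083995833733
[[377.7532825  220.69609177]
 [375.70515795 218.4785939 ]]
```

View pics/w8.png

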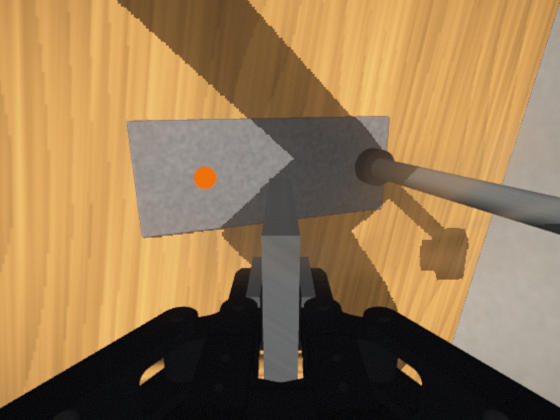

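View pics/s8.png

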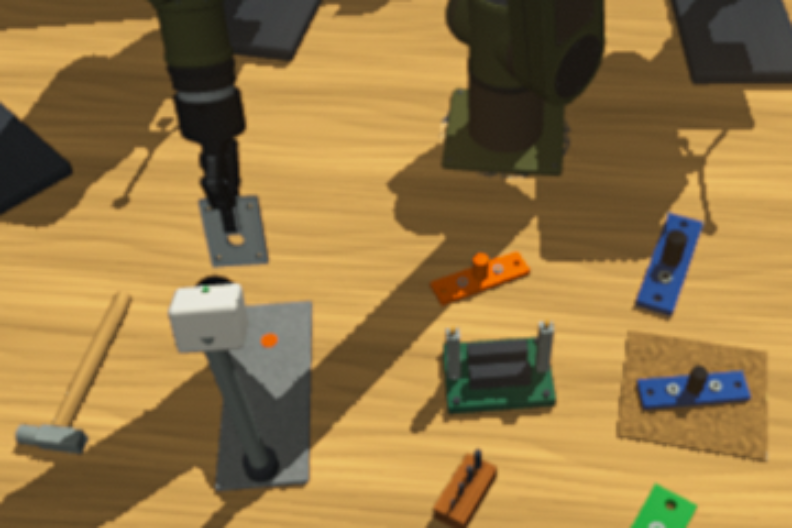

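Plate held at crop (235,231), guide on the mat, camera untouched. One independent check: the plate's corners seen in the scene view against the corners expected at the focus.

```bash
python3 - <<'E'
from bench import env
from h import *
st=env.get_state();p,Rt=foc(yaw=10);F=np.array([.491,-.310,.240]);c=cam(env,'scene')
x=.006*Rt[:,1]
C=[F+x+Rt[:,0]*a*.035-Rt[:,2]*b*.045 for a,b in((-1,1),(1,1),(1,-1),(-1,-1))]
print((proj(c,C)+.5-60)*2.2-.5)
print(st['time_s'],st['gripper_width'],np.abs(st['qvel']).max(),st['wrist_force'])
E
```

```text
[[198.48732808 202.70800753]
 [257.3298765  199.08751592]
 [268.84501261 264.22452596]
 [212.61060606 267.92584153]]
12.8667 0.011420298399959773 0.002483921344030151 [ 0.25851909 -0.7474538  -1.71704617]
```

Expected corners match the seen ones, about (200,203), (258,197), (268,263) and (213,266), to within a couple of crop pixels (about 2 mm). Everything is still, so I hand in.

```bash
python3 -c "
from bench import env
print(env.hand_in())"
```

```text
the job is handed in; nothing more can be done
None
```

I put the blue drill guide flat on the cork mat and lifted the plate out of the jig. The job was handed in at about 12.9 s, with the arm holding the plate up to the inspection camera; no verdict was reported.

- **Plate at the focus:** the tool was within about 2 mm and 0.002 rad of the pose worked out for the focus point. The plate's corners in the scene picture matched the predicted ones to about 2 mm.
- **Grip:** the jaws stood at 11 mm on the 12 mm plate, the wrist carried about 2 N, and the joints were practically still (0.002 rad/s).
- **Guide and bystanders:** the last scene picture shows the guide well inside the mat's edges, and the hammer, the drill-bit block and the stand untouched. The oil bottle was outside that crop; it was in place in the scene picture taken before the last short move.
- **Disagreement:** the stand's angle read 9.4–10.1° from the top camera and 10.0–10.4° from the wrist camera. I used 10°, and the spread is small against the 0.2 rad allowed. No check failed.

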